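# Level and bolt the tilting clock stand, then set the carriage clock on it

## Task

The sprung plate of the tilting clock stand is up. Press it gently down, with no more than about 15 N, until it lies level on its rubber stops, and while you hold it there slide its bolt fully home in the keeper, without forcing it, so that the plate stays level by itself. Then stand the carriage clock upright on the middle of the plate's cork pad to run overnight, let it go, and leave the bin, the key block and the oiler stand where they are.

Things in the scene. Friction and masses are not known exactly. Their poses are not given: they have to be found in the camera images.
- stand: Tilting clock stand, fixed to the bench: iron base 210 x 250 x 22 mm with a hinged aluminium plate. Origin: centre of its underside. x points from the plate's raised edge to its hinge (at yaw 0 the raised edge is nearest the robot), y along the hinge to the keeper, z up. Under the bolt a steel rest bar carries two rubber stops and, at x -65, y 100 to 109 mm, the upright keeper for the bolt.
- plate: The sprung plate, 170 (x) x 190 x 8 mm. Origin: middle of the hinge line (stand x +85, z +60 mm); axes as the stand's when level. Springs hold it 0.38 rad up. Pressed at the knob (150 mm from the hinge) it starts down at about 4 N, needs about 8 N near level, then meets the rubber stops and the force climbs steeply. Unbolted it springs up again, even under the clock.
- bolt (a joint): Travel of the bolt along the stand's +y, m: 0 drawn, 0.022 fully home through the keeper. Flat steel bar 12 x 8 x 165 mm on the plate, parallel to the hinge and 150 mm from it, in two strap guides that stay 38 mm clear of the knob. Slides at about 2 N, more under load; starts drawn to within 5 mm. Its tip meets the keeper after 10 mm and enters only within 1.2 mm above its place with the plate on the stops.
- knob (a point): Foot of the bolt's knob on the bar's top face, 13 mm above the plate's origin plane; moves with bar and plate, z square to the plate. Knob: upright round steel stub, 14 mm thick, 30 mm high. Fingertips can rest on the bar beside it. The stops and keeper are set by screw, together, so with the plate on its stops this point is 68 to 78 mm above the bench: not known before.
- pad (a point): Centre of the top of the cork pad (100 x 120 x 2 mm) on the plate, moves with it; 78 mm from the hinge line, about 66 mm above the bench when the plate is level; z square to the plate.
- clock: Small gilded carriage clock, about 0.55 kg, standing on the bench: foot 60 (x) x 70 (y) mm, case top 85 mm up, 115 mm high over the handle. Origin: centre of its underside; dial faces -x, z up.
- clock_handle (a point): Middle of the clock's carrying handle: a straight level bar 9 mm thick, its middle 36 mm along the clock's y clear to grip, 110 mm above the clock's underside, 25 mm clear over the case top.
- waste_bin: Bystander: round tin waste bin with a sprung flap in its domed top, 116 mm wide, 171 mm high, loose. Origin: centre of its underside.
- key_block: Bystander: rosewood block 48 x 75 x 28 mm with a brass key upright in it, 71 mm high, loose. Origin: centre of its underside.
- oiler_stand: Bystander: round frosted glass oiler stand 88 mm wide, about 86 mm high, loose. Origin: centre of its underside.
There are look-alikes about, which are no part of the job. Of the things like the clock, leave any that is red; of the rest the smaller one is meant.

How it is judged:
On the way, in this order (a step that is already met when the one before it is completed fails the run):
1. the plate is pressed down level on its stops (angle between plate's own z axis and vertical below 0.05 rad), for 0.2 s.
2. the bolt is fully home in the keeper with the plate level (value of joint bolt above 0.018 m and angle between plate's own z axis and vertical below 0.05 rad), for 0.2 s.
At the end, for the whole second after the job is handed in: Plate within 0.05 rad of level, bolt out at least 18 of its 22 mm, clock standing on the pad: origin within 20 mm of the pad's centre sideways and 4 mm in height, leaning under 0.06 rad, at rest and let go; bystanders within 15 mm of their starts (all of step 2 and horizontal distance between clock and pad below 0.02 m and z of clock in the frame of pad between -0.004 and 0.004 m and angle between clock's own z axis and vertical below 0.06 rad and linear speed of clock below 0.02 m/s); the robot touches nothing.
It fails at once if the plate is pressed onto its stops with more than 14 N beyond what its springs take (over 18 N of push at its edge, 22 N at the knob), or the bolt is forced against the keeper with as much (contact force between plate and stand above 14 N).
It fails at once if the clock is tipped over or leans more than 30 degrees (angle between clock's own z axis and vertical above 0.52 rad).
It fails at once if the waste bin, key block or oiler stand is moved more than 15 mm (distance of any of waste_bin, key_block, oiler_stand from where it was at the start of the episode above 0.015 m).
It also fails if it takes over 72 s, if anything falls off the work surface, if the arm or the gripper's body presses on something with over 40 N, if the wrist force passes 120 N, or if a joint passes its speed limit or range.

## Robot

A 6-joint arm with a two-finger parallel gripper is mounted at the origin on the work surface. World frame = base frame: x ahead of the robot, y to its left, z up, the work surface at z = 0. Lengths are in m, angles in rad, forces in N, time in s.
With the tool pointing down it reaches from about 0.35 to 0.85 m from the base axis. Payload 8.1 kg.
Tool frame: the origin (TCP) lies midway between the tips of the shut fingers; the grasp point (between the pads) lies 19 mm behind it; z points along the fingers, y is the line along which they close (so a half turn about z gives the same grasp; the last joint's range is limited). The gripper opens to 93 mm and grips with 3 to 60 N. Pads are 15 mm wide; open, the fingers measure 128 mm over their backs; the gripper's body (75 mm by 188 mm) begins 65 mm behind the grasp point.
Start: joints at [1.06, 0.13, 1.488, -0, 1.523, -0.085], TCP at [0.248, 0.546, 0.219] pointing down, gripper open.
Joint ranges: [-2.96, 2.96], [-0.89, 2.26], [0.02, 2.5], [-1.34, 4.48], [0, 2.73], [-2.66, 2.66]. Speed limits (rad/s): [2.39, 2.39, 2.79, 3.14, 3.14, 3.14].

## Interface

Orientations are given as a rotation vector (axis times angle).
In Python, from plant import read_state, read_camera, get_calibration, close_job gives the robot as it stands.
- The arm moves only by the shell command python3 -m crank 'ROWS' [FORCE]. ROWS is JSON, a list that holds one entry, the list of rows, each a list of 7 numbers: the gripper's target within -1 to 1 (fully open at 1, half-way at 0, shut at -1), then the shift along the tool's x, y, z as a fraction of full scale, then the turn, a rotation vector about the tool's x, y, z as a fraction of full scale. In form: [[[grip, x, y, z, rx, ry, rz], ...]]. A call has exactly 5 rows; each row is the pose to reach, as a shift and turn from the pose commanded when the call began, along the tool's axes at that moment; what a row does not reach only later rows make up. Full scale, the value 1, is 0.5 m for a shift and 90 degrees for a turn. A row lasts 1/8 s, in which the tool goes at most 62.5 mm and 10.7 degrees, less where a joint would pass 70% of its speed; a pose out of reach is approached as far as the arm can. A call with a number of a shift or a turn outside -1 to 1 is refused whole. A call with a gripper value outside its range is refused whole. The fingers move at their own pace and stop on an object; FORCE is the grip in N (left out, the last holds). Time passes only in rows, so rows that repeat a pose let the fingers close, or fill a call up. It gives the time, the measured TCP pose, the force, the opening and the grip force at its end, in the units of the state.
- read_state(): the state, without advancing time (a new reading comes with each control period).
- read_camera(name): name is "scene" or "top"; returns the picture (400x640x3 uint8, red, green, blue); there is no depth.
- get_calibration(name): a dict with "fx", "fy", "cx", "cy" (pixels), "dist_coeffs" ([k1, k2, p1, p2, k3] as OpenCV has them; the pictures are not rectified), "eye" and "orientation" of the camera in the world. Camera axes: x right, y down, z forward; pixel columns grow to the right and rows downward; lengths in m; the calibration is good to about 2 mm. A picture is of the moment at which its call begins. get_calibration takes no time and is no camera call.
- close_job(): hands the job in; it is judged then, once.
The state is a dict: "t": time; "q": joint angles; "dq": joint speeds; "joint_torque": joint torques, N m; "tool_pos": TCP position; "orientation": TCP orientation; "force": force on the tool from outside, world axes, zero at the start; "wrist_torque": the same for the moment, N m; "opening": finger opening in m; "gripper_force": force on a finger pad.
Only numpy, scipy, OpenCV 4.12 (cv2) and the standard library are available. Lean on these libraries where they do the work, as an engineer would, in place of code of your own. Each camera call takes 0.05 s, during which the arm holds its last target. There are 200 camera calls.

## Working session

There is one attempt and no reset: what is moved stays moved. The work goes in short steps, Python scripts to look and compute and a shell command to move; the robot and the scene stay as the last step left them, time stands still between calls to the robot, and variables do not carry over. Pictures are saved under pics/ and viewed, at most 10 in all, crops included, and the job is handed in when it is done.

```bash
mkdir -p pics; ls
python3 - <<'E'
from plant import *
import cv2
for n in("scene","top"):
    cv2.imwrite(f"pics/{n}0.png",read_camera(n)[:,:,::-1]); print(get_calibration(n))
print(read_state())
E
```

```text
pics
{'fx': 495.44400559461195, 'fy': 495.44400559461195, 'cx': 317.9790924084212, 'cy': 193.80882720598663, 'dist_coeffs': array([-0.15381108,  0.        ,  0.        ,  0.        ,  0.        ]), 'eye': array([ 1.09781956, -0.9376213 ,  1.13613593]), 'orientation': array([-2.28937235, -0.58796057,  0.25740063])}
{'fx': 391.705665123108, 'fy': 391.705665123108, 'cx': 319.58459214924096, 'cy': 206.27791278005196, 'dist_coeffs': array([-0.00346886,  0.        ,  0.        ,  0.        ,  0.        ]), 'eye': array([0.42807719, 0.01134017, 1.26133871]), 'orientation': array([-2.1905138 ,  2.15089647, -0.14345182])}
{'t': 0.1, 'q': array([ 1.05962220e+00,  1.31070349e-01,  1.48916659e+00,  3.73498730e-06,
        1.52299008e+00, -8.53816244e-02]), 'dq': array([-0.00089828, -0.00301517, -0.00254487, -0.00012048,  0.0014768 ,
        0.00042631]), 'joint_torque': array([ 9.15874625e-04, -5.61349797e+01, -4.93092299e+01,  7.69861042e-02,
        2.93094793e-02, -3.25451094e-05]), 'tool_pos': array([0.24754486, 0.54599734, 0.21770356]), 'orientation': array([-6.63690119e-01, -3.07019117e+00,  2.45179334e-03]), 'force': array([-0.4628223 , -0.41415686,  0.47175677]), 'wrist_torque': array([ 0.01835246, -0.00616369,  0.02755193]), 'gripper_force': 0.0, 'opening': 0.09284533796893826}
```

View pics/scene0.png

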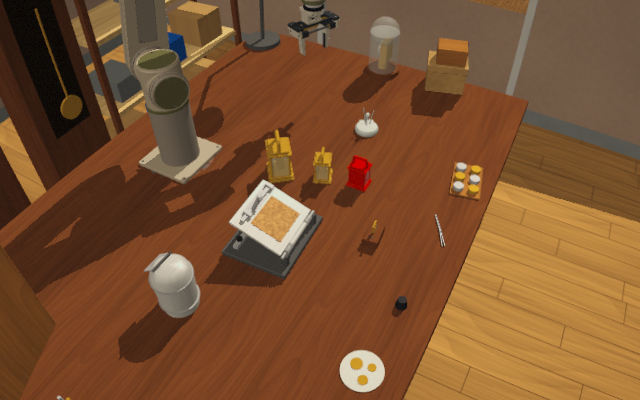

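View pics/top0.png

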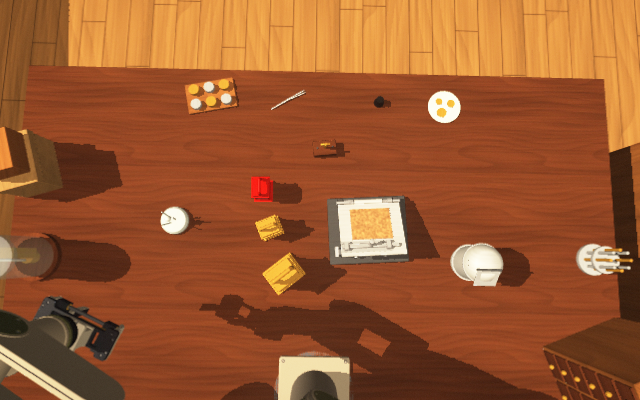

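The scene view shows the stand at about (272,228), with the small gold clock at (322,167), between the big gold clock and the red one. In the top view the stand is at (368,230) and the small clock at (269,228). The oiler is at (174,220), the bin at (477,263) and the key block at (325,149). I'll zoom in next.

```bash
cat > h.py <<'E'
import numpy as np, cv2
from plant import *
from scipy.spatial.transform import Rotation as R
def cal(n):
    c=get_calibration(n); K=np.array([[c['fx'],0,c['cx']],[0,c['fy'],c['cy']],[0,0,1.]])
    return K,np.array(c['dist_coeffs']),np.array(c['eye']),R.from_rotvec(c['orientation']).as_matrix()
def ray(n,p):
    K,d,e,M=cal(n); u=cv2.undistortPoints(np.array([[p]],float),K,d)[0,0]
    return e,M@np.array([u[0],u[1],1])
def onz(n,p,z):
    e,r=ray(n,p); return e+r*(z-e[2])/r[2]
def proj(n,P):
    K,d,e,M=cal(n); return cv2.projectPoints(((np.atleast_2d(P)-e)@M),np.zeros(3),np.zeros(3),K,d)[0][:,0]
def tri(p1,p2):
    e1,r1=ray("scene",p1); e2,r2=ray("top",p2)
    A=np.zeros((3,3));b=np.zeros(3)
    for e,r in((e1,r1),(e2,r2)):
        r=r/np.linalg.norm(r);Q=np.eye(3)-np.outer(r,r);A+=Q;b+=Q@e
    return np.linalg.solve(A,b)
def crop(src,box,s,name):
    x0,y0,x1,y1=box; cv2.imwrite(name,cv2.resize(src[y0:y1,x0:x1,::-1],None,fx=s,fy=s,interpolation=cv2.INTER_CUBIC))
E
python3 - <<'E'
from h import *
crop(read_camera("top"),(250,180,420,275),4.7,"pics/t1.png")
crop(read_camera("scene"),(215,140,345,280),4.2,"pics/s1.png")
E
```

```text
(no output)
```

View pics/t1.png

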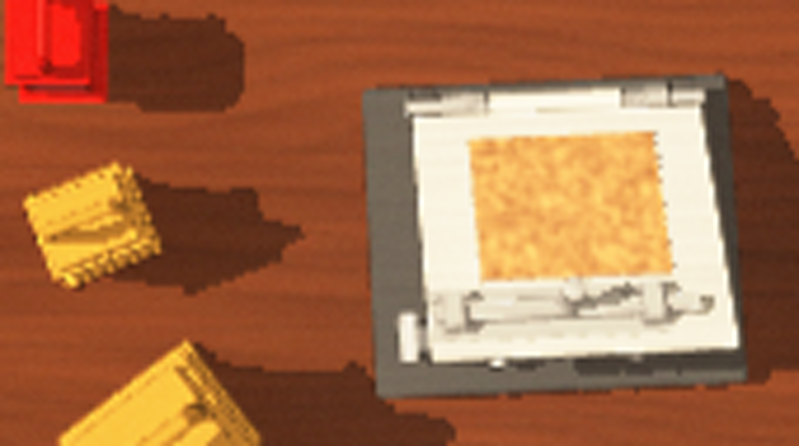

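View pics/s1.png

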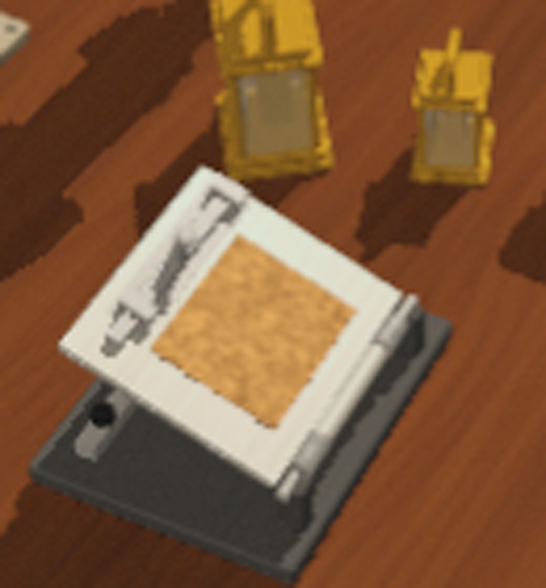

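```bash
cat >> h.py <<'E'
def Tt(u): return ((u[0]+.5)/4.7-.5+250,(u[1]+.5)/4.7-.5+180)
def Ts(u): return ((u[0]+.5)/4.2-.5+215,(u[1]+.5)/4.2-.5+140)
def rz(a): return R.from_euler('z',a).as_matrix()
E
python3 - <<'E'
from h import *
from scipy.optimize import least_squares
tp=[((363,90),(.105,.125)),((724,76),(.105,-.125)),((745,380),(-.105,-.125)),((379,397),(-.105,.125))]
sp=[((32,468),(-.105,-.125)),((293,580),(.105,-.125)),((452,325),(.105,.125))]
def P(x,l,z): return np.array([x[0],x[1],0])+rz(x[2])@np.array([l[0],l[1],z])
def f(x,o=False):
    r=[proj("top",P(x,l,.022))[0]-Tt(p) for p,l in tp]+[proj("scene",P(x,l,.022 if i!=0 else .022))[0]-Ts(p) for i,(p,l) in enumerate(sp)]
    return np.ravel(r)
s=least_squares(f,[.35,-.1,0]);print(s.x,f(s.x).round(1))
for n,b in (("t",(0)),):
  x=s.x
  for th in(.38,):
    def pl(a,b,h): return P(x,(.085-np.cos(th)*a+ -np.sin(th)*-h*0+np.sin(th)*h, b),.06+a*np.sin(th)+h*np.cos(th))
    for nm,(a,b,h) in dict(padc=(.078,0,.012-.006),knobfoot=(.15,0,.013),knobtop=(.15,0,.043)).items():
        q=pl(a,b,h); t=proj("top",q)[0];u=proj("scene",q)[0]
        print(nm,q.round(4),((t-[250,180]+.5)*4.7).round(),((u-[215,140]+.5)*4.2).round())
# clock
for p in[(25,205),(118,165),(158,245),(70,287)]: print(onz("top",Tt(p),.012).round(4),onz("top",Tt(p),.085).round(4))
a,b=onz("top",Tt((50,240)),.11),onz("top",Tt((130,207)),.11);print(a,b,np.arctan2(*(a-b)[1::-1]))
print("scene foot",[onz("scene",Ts(p),0).round(4) for p in((415,180),(488,184))])
print("handle scene",[onz("scene",Ts(p),.11).round(4) for p in((456,33),(447,75))], tri(Ts((453,50)),Tt((90,224))))
E
```

```text
[ 0.5025936  -0.16265224  0.063786  ] [-0.3 -1.3  0.7 -1.7  0.9 -0.5 -0.4 -0.3 -2.2 -0.4 -0.5 -1.7  0.  -1.2]
padc [ 0.5174 -0.1617  0.0945] [569. 201.] [255. 329.]
knobfoot [ 0.4532 -0.1658  0.1277] [584. 301.] [169. 266.]
knobtop [ 0.4643 -0.1651  0.1556] [590. 281.] [179. 242.]
[0.5134 0.1955 0.012 ] [0.5084 0.1847 0.085 ]
[0.5418 0.1334 0.012 ] [0.5352 0.1262 0.085 ]
[0.488  0.1047 0.012 ] [0.4845 0.0993 0.085 ]
[0.4586 0.1632 0.012 ] [0.4568 0.1543 0.085 ]
[0.48516192 0.1646929  0.11      ] [0.5066798 0.1155215 0.11     ] 1.9832989057979369
scene foot [array([0.4908, 0.1059, 0.    ]), array([0.5441, 0.1295, 0.    ])]
handle scene [array([0.4958, 0.1653, 0.11  ]), array([0.5138, 0.1178, 0.11  ])] [0.49971777 0.14297298 0.10976904]
```

```bash
cat >> h.py <<'E'
S=np.array([.5026,-.1627,.0638])
def pl(a,b,h,th=.38):
    return np.array([S[0],S[1],0])+rz(S[2])@np.array([.085-np.cos(th)*a+np.sin(th)*h,b,.06+a*np.sin(th)+h*np.cos(th)])
def rel(pos,yaw=None,pitch=0,tp=None):
    "fractions for a move to world pos with tool down, tool y at world angle yaw (mod pi)"
    s=read_state();M=R.from_rotvec(s['orientation']).as_matrix();p=s['tool_pos'] if tp is None else tp
    d=M.T@(np.array(pos)-p)/.5
    c=[]
    if yaw is not None:
        for k in(0,np.pi):
            y=np.array([np.cos(yaw+k),np.sin(yaw+k),0]);z=np.array([0,0,-1.]);T=np.c_[np.cross(y,z),y,z]
            c.append(R.from_matrix(M.T@T).as_rotvec()/(np.pi/2))
        c.sort(key=np.linalg.norm)
    print("p",p.round(4),"F",s['force'].round(2),"q6",s['q'][5].round(2),"t",round(s['t'],2),"shift",d.round(4),"turns",[x.round(4) for x in c])
    print("tool x,y in world",M[:,0].round(3),M[:,1].round(3))
E
python3 - <<'E'
from h import *
t=read_camera("top");s=read_camera("scene")
def big(im,box,k):
    x0,y0,x1,y1=box;return cv2.resize(im[y0:y1,x0:x1,::-1],None,fx=k,fy=k,interpolation=cv2.INTER_CUBIC)
bt=(332,228,412,264);bs=(228,175,278,232)
A=big(t,bt,8);B=big(s,bs,8)
for im,n,b in((A,"top",bt),(B,"scene",bs)):
    for y,c in((-.08,(255,0,0)),(-.04,(0,255,0)),(0,(0,0,255)),(.04,(0,255,0)),(.08,(255,0,0))):
        for h in(.013,.043):
            q=(proj(n,pl(.15,y,h))[0]-b[:2]+.5)*8; cv2.circle(im,tuple(int(v) for v in q),2,c,-1)
W=np.zeros((max(A.shape[0]+B.shape[0],1),640,3),np.uint8);W=W[:600+200]
C=np.zeros((590,640,3),np.uint8)
A=A;B=B[:300]if False else cv2.resize(B,None,fx=.65,fy=.65)
C[:288,:640]=A;C[290:290+B.shape[0],:B.shape[1]]=B
cv2.imwrite("pics/o1.png",C)
rel(pl(.15,0,.013)+[0,0,.12],np.pi/2+S[2])
print("bin",onz("top",(480,258),.1),"oil",onz("top",(174,220),.05),"key",onz("top",(325,149),.03))
E
```

```text
p [0.2477 0.5463 0.2183] F [0.43 0.37 0.3 ] q6 -0.09 t 0.3 shift [-0.9625 -1.1274 -0.0582] turns [array([-4.000e-04, -1.000e-04, -3.117e-01]), array([-2.0000e-04,  6.0000e-04,  1.6883e+00])]
tool x,y in world [-0.911  0.413  0.   ] [ 0.413  0.911 -0.001]
bin [ 0.41647258 -0.48633234  0.1       ] oil [0.51613421 0.43884085 0.05      ] key [ 0.75558639 -0.02352551  0.03      ]
```

View pics/o1.png

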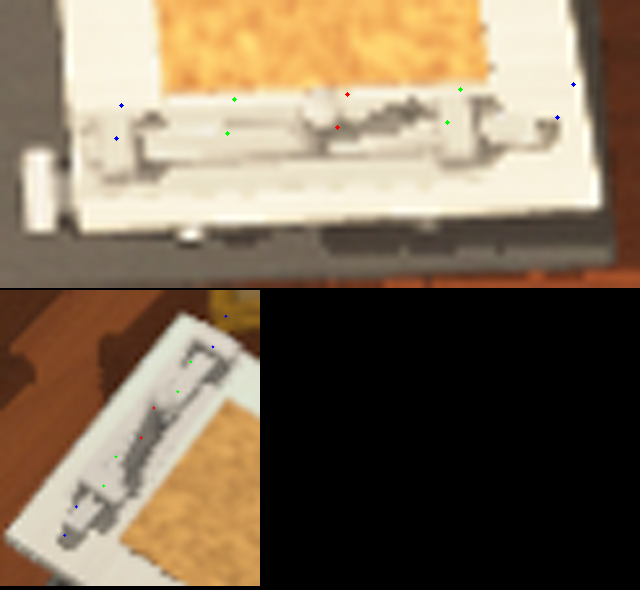

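The overlay shows the knob at about (320,100–145) in the enlarged top view. That puts it about 8 mm towards the keeper from the plate's middle, and the stand about 3 mm nearer the robot than my fit. Moving there now.

```bash
sed -i 's/^S=.*/S=np.array([.500,-.1627,.061])/' h.py
python3 -m crank '[[[-0.27,-0.08,-0.09,-0.12,0,0,-0.1],[-0.27,-0.16,-0.18,-0.15,0,0,-0.2],[-0.27,-0.24,-0.27,-0.15,0,0,-0.31],[-0.27,-0.32,-0.36,-0.15,0,0,-0.31],[-0.27,-0.4,-0.45,-0.15,0,0,-0.31]]]' 5
python3 -c "
from h import *
rel(pl(.15,.008,.013)+[0,0,.07],np.pi/2+S[2])"
```

```text
t: 0.92
tool_pos: [0.3337, 0.2687, 0.2939]
orientation: [-0.097, 3.139, 0.001]
force: [0.9, -1.2, 0.2]
opening: 0.0474
gripper_force: 0.0
p [0.3337 0.2687 0.2939] F [ 0.94 -1.2   0.24] q6 -1.07 t 0.93 shift [-0.1794 -0.8657  0.1923] turns [array([0.0003, 0.0007, 0.0005]), array([-1.2000e-03,  4.0000e-04, -1.9995e+00])]
tool x,y in world [-0.998 -0.062 -0.001] [-0.062  0.998  0.   ]
```

```bash
python3 -m crank '[[[-0.27,-0.03,-0.12,0,0,0,0],[-0.27,-0.06,-0.24,0,0,0,0],[-0.27,-0.09,-0.36,0,0,0,0],[-0.27,-0.12,-0.48,0,0,0,0],[-0.27,-0.15,-0.6,0,0,0,0]]]'
python3 -m crank '[[[-0.27,-0.03,-0.12,0.03,0,0,0],[-0.27,-0.03,-0.24,0.1,0,0,0],[-0.27,-0.03,-0.265,0.15,0,0,0],[-0.27,-0.03,-0.265,0.18,0,0,0],[-0.27,-0.03,-0.265,0.18,0,0,0]]]'
python3 - <<'E'
from h import *
rel(pl(.15,.008,.013)+[0,0,.07],np.pi/2+S[2])
t=read_camera("top");s=read_camera("scene")
f=lambda im,b,k:cv2.resize(im[b[1]:b[3],b[0]:b[2],::-1],None,fx=k,fy=k,interpolation=cv2.INTER_CUBIC)
cv2.imwrite("pics/k1.png",np.hstack([f(t,(320,180,420,280),4),f(s,(215,135,315,235),4)]))
E
```

```text
t: 1.55
tool_pos: [0.4269, -0.0265, 0.2939]
orientation: [-0.096, 3.139, -0.0]
force: [1.1, 0.6, -0.1]
opening: 0.0335
gripper_force: 0.0
t: 2.17
tool_pos: [0.449, -0.1548, 0.2027]
orientation: [0.096, -3.138, -0.002]
force: [1.0, -0.5, 0.3]
opening: 0.0339
gripper_force: 0.0
p [ 0.449  -0.1548  0.2027] F [ 0.97 -0.47  0.26] q6 -2.07 t 2.17 shift [-0.0018 -0.006   0.0099] turns [array([ 0.0009, -0.0012,  0.0002]), array([ 1.9000e-03,  1.4000e-03, -1.9998e+00])]
tool x,y in world [-0.998 -0.061  0.002] [-0.061  0.998  0.001]
```

View pics/k1.png

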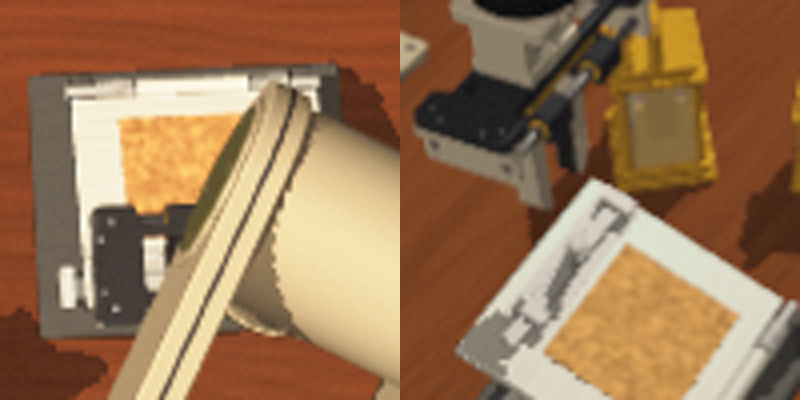

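The fingers are over the bar, either side of the knob; the wrist shows at (160,260) in the top half. Lowering around the knob and closing lightly.

```bash
python3 -m crank '[[[-0.27,0,-0.006,0.03,0,0,0],[-0.27,0,-0.006,0.07,0,0,0],[-0.27,0,-0.006,0.1,0,0,0],[-0.27,0,-0.006,0.13,0,0,0],[-0.27,0,-0.006,0.13,0,0,0]]]'
python3 -m crank '[[[-0.5,0,0,0,0,0,0],[-0.7,0,0,0,0,0,0],[-0.8,0,0,0,0,0,0],[-0.8,0,0,0,0,0,0],[-0.8,0,0,0,0,0,0]]]' 3
```

```text
t: 2.9
tool_pos: [0.449, -0.1583, 0.1371]
orientation: [0.096, -3.138, -0.002]
force: [-0.3, -0.4, -0.2]
opening: 0.0339
gripper_force: 0.0
t: 3.52
tool_pos: [0.4503, -0.1579, 0.1392]
orientation: [-0.097, 3.139, 0.002]
force: [-0.8, 5.9, 3.3]
opening: 0.0138
gripper_force: 3.0
```

```bash
python3 -m crank '[[[-0.8,0,0.001,0,0,0,0],[-0.8,0,0.002,0,0,0,0],[-0.8,0,0.003,0,0,0,0],[-0.8,0,0.004,0,0,0,0],[-0.8,0,0.004,0,0,0,0]]]'
```

```text
t: 4.15
tool_pos: [0.4502, -0.1574, 0.139]
orientation: [-0.096, 3.139, -0.002]
force: [1.5, -0.8, 4.8]
opening: 0.0132
gripper_force: 3.0
```

```bash
python3 -m crank '[[[-0.8,0.003,0,0.01,0,0,0],[-0.8,0.006,0,0.02,0,0,0],[-0.8,0.01,0,0.032,0,0,0],[-0.8,0.014,0,0.044,0,0,0],[-0.8,0.016,0,0.05,0,0,0]]]'
python3 -m crank '[[[-0.8,0.003,0,0.01,0,0,0],[-0.8,0.006,0,0.02,0,0,0],[-0.8,0.008,0,0.03,0,0,0],[-0.8,0.01,0,0.04,0,0,0],[-0.8,0.011,0,0.044,0,0,0]]]'
```

```text
t: 4.78
tool_pos: [0.4411, -0.1575, 0.1132]
orientation: [0.096, -3.139, 0.0]
force: [-2.5, -1.5, 7.3]
opening: 0.0137
gripper_force: 4.6
t: 5.4
tool_pos: [0.435, -0.1578, 0.0911]
orientation: [0.096, -3.137, -0.0]
force: [-5.1, 0.2, 8.3]
opening: 0.0135
gripper_force: 6.5
```

```bash
python3 -m crank '[[[-0.8,0.003,0,0.006,0,0,0],[-0.8,0.005,0,0.012,0,0,0],[-0.8,0.006,0,0.017,0,0,0],[-0.8,0.006,0,0.02,0,0,0],[-0.8,0.006,0,0.02,0,0,0]]]'
python3 -m crank '[[[-0.8,0,0,0.001,0,0,0],[-0.8,0,0,0.002,0,0,0],[-0.8,0,0,0.003,0,0,0],[-0.8,0,0,0.004,0,0,0],[-0.8,0,0,0.004,0,0,0]]]'
```

```text
t: 6.02
tool_pos: [0.4332, -0.158, 0.0818]
orientation: [0.096, -3.14, 0.0]
force: [-1.5, -0.6, 8.4]
opening: 0.0135
gripper_force: 6.9
t: 6.65
tool_pos: [0.433, -0.158, 0.0797]
orientation: [0.096, -3.139, 0.0]
force: [-3.3, -0.7, 8.4]
opening: 0.014
gripper_force: 7.1
```

```bash
for i in 1; do python3 -m crank '[[[-0.8,0,0,0.001,0,0,0],[-0.8,0,0,0.002,0,0,0],[-0.8,0,0,0.003,0,0,0],[-0.8,0,0,0.003,0,0,0],[-0.8,0,0,0.003,0,0,0]]]'; done
python3 -m crank '[[[-0.8,0,0,0.001,0,0,0],[-0.8,0,0,0.002,0,0,0],[-0.8,0,0,0.002,0,0,0],[-0.8,0,0,0.002,0,0,0],[-0.8,0,0,0.002,0,0,0]]]'
```

```text
t: 7.28
tool_pos: [0.4328, -0.158, 0.0782]
orientation: [0.096, -3.139, 0.0]
force: [-3.1, -0.3, 8.5]
opening: 0.0138
gripper_force: 7.5
t: 7.9
tool_pos: [0.4327, -0.158, 0.0772]
orientation: [0.096, -3.139, 0.0]
force: [-3.8, -0.8, 10.2]
opening: 0.0139
gripper_force: 7.7
```

```bash
python3 -m crank '[[[-0.8,0,0,0.001,0,0,0],[-0.8,0,0,0.002,0,0,0],[-0.8,0,0,0.002,0,0,0],[-0.8,0,0,0.002,0,0,0],[-0.8,0,0,0.002,0,0,0]]]'
```

```text
t: 8.52
tool_pos: [0.4326, -0.158, 0.0761]
orientation: [0.096, -3.139, 0.0]
force: [-4.5, -0.3, 8.6]
opening: 0.0139
gripper_force: 7.9
```

```bash
python3 -m crank '[[[-0.8,0,0,0.001,0,0,0],[-0.8,0,0,0.002,0,0,0],[-0.8,0,0,0.002,0,0,0],[-0.8,0,0,0.002,0,0,0],[-0.8,0,0,0.002,0,0,0]]]'
```

```text
t: 9.15
tool_pos: [0.4325, -0.158, 0.0751]
orientation: [0.096, -3.138, 0.0]
force: [-5.4, -0.8, 8.4]
opening: 0.0139
gripper_force: 8.5
```

```bash
python3 -m crank '[[[-0.8,0,0,0.001,0,0,0],[-0.8,0,0,0.002,0,0,0],[-0.8,0,0,0.002,0,0,0],[-0.8,0,0,0.002,0,0,0],[-0.8,0,0,0.002,0,0,0]]]'
```

```text
t: 9.78
tool_pos: [0.4324, -0.158, 0.0741]
orientation: [0.096, -3.138, 0.0]
force: [-4.2, -1.1, 9.1]
opening: 0.0138
gripper_force: 9.0
```

```bash
python3 -m crank '[[[-0.8,0,0,0.001,0,0,0],[-0.8,0,0,0.002,0,0,0],[-0.8,0,0,0.002,0,0,0],[-0.8,0,0,0.002,0,0,0],[-0.8,0,0,0.002,0,0,0]]]'
```

```text
t: 10.4
tool_pos: [0.4323, -0.158, 0.073]
orientation: [0.096, -3.138, 0.0]
force: [-4.9, 0.5, 9.5]
opening: 0.0138
gripper_force: 9.2
```

```bash
python3 -m crank '[[[-0.8,0,0,0.001,0,0,0],[-0.8,0,0,0.002,0,0,0],[-0.8,0,0,0.002,0,0,0],[-0.8,0,0,0.002,0,0,0],[-0.8,0,0,0.002,0,0,0]]]'
```

```text
t: 11.02
tool_pos: [0.4323, -0.158, 0.072]
orientation: [0.096, -3.138, 0.0]
force: [-6.4, -0.2, 10.6]
opening: 0.0136
gripper_force: 9.4
```

```bash
python3 -m crank '[[[-0.8,0,0,0.001,0,0,0],[-0.8,0,0,0.002,0,0,0],[-0.8,0,0,0.002,0,0,0],[-0.8,0,0,0.002,0,0,0],[-0.8,0,0,0.002,0,0,0]]]'
```

```text
t: 11.65
tool_pos: [0.4322, -0.158, 0.071]
orientation: [0.096, -3.138, 0.0]
force: [-5.4, -0.9, 9.3]
opening: 0.0139
gripper_force: 9.3
```

```bash
python3 -m crank '[[[-0.8,0.001,0,0.001,0,0,0],[-0.8,0.002,0,0.002,0,0,0],[-0.8,0.002,0,0.002,0,0,0],[-0.8,0.002,0,0.002,0,0,0],[-0.8,0.002,0,0.002,0,0,0]]]'
```

```text
t: 12.28
tool_pos: [0.4321, -0.158, 0.0704]
orientation: [0.096, -3.14, 0.0]
force: [-2.4, 0.7, 9.2]
opening: 0.0136
gripper_force: 9.2
```

```bash
python3 -m crank '[[[-0.8,0,0,0.001,0,0,0],[-0.8,0,0,0.002,0,0,0],[-0.8,0,0,0.002,0,0,0],[-0.8,0,0,0.002,0,0,0],[-0.8,0,0,0.002,0,0,0]]]'
```

```text
t: 12.9
tool_pos: [0.432, -0.158, 0.0693]
orientation: [0.096, -3.14, 0.0]
force: [-3.0, 0.5, 8.9]
opening: 0.0143
gripper_force: 9.3
```

```bash
python3 -m crank '[[[-0.8,0,0,0.0005,0,0,0],[-0.8,0,0,0.001,0,0,0],[-0.8,0,0,0.0014,0,0,0],[-0.8,0,0,0.0014,0,0,0],[-0.8,0,0,0.0014,0,0,0]]]'
```

```text
t: 13.52
tool_pos: [0.4321, -0.1581, 0.0692]
orientation: [0.096, -3.14, 0.0]
force: [-5.5, 0.8, 14.4]
opening: 0.0136
gripper_force: 10.7
```

```bash
python3 -m crank '[[[-0.8,0,0,0.0005,0,0,0],[-0.8,0,0,0.001,0,0,0],[-0.8,0,0,0.0014,0,0,0],[-0.8,0,0,0.0014,0,0,0],[-0.8,0,0,0.0014,0,0,0]]]'
```

```text
t: 14.15
tool_pos: [0.4321, -0.1585, 0.0691]
orientation: [0.096, -3.14, 0.001]
force: [-8.6, 0.7, 19.1]
opening: 0.0139
gripper_force: 12.5
```

On the stops at z≈0.069. I'll back off slightly, then slide the bolt.

```bash
python3 -m crank '[[[-0.8,0.001,0,-0.0016,0,0,0],[-0.8,0.001,0,-0.0018,0,0,0],[-0.8,0.001,0,-0.0018,0,0,0],[-0.8,0.001,0,-0.0018,0,0,0],[-0.8,0.001,0,-0.0018,0,0,0]]]'
```

```text
t: 14.78
tool_pos: [0.432, -0.1584, 0.0692]
orientation: [-0.096, 3.14, -0.001]
force: [-1.1, -1.6, 9.7]
opening: 0.0139
gripper_force: 10.0
```

```bash
python3 -m crank '[[[-0.8,0,0.003,0,0,0,0],[-0.8,0,0.006,0,0,0,0],[-0.8,0,0.009,0,0,0,0],[-0.8,0,0.012,0,0,0,0],[-0.8,0,0.014,0,0,0,0]]]'
```

```text
t: 15.4
tool_pos: [0.4316, -0.1514, 0.0693]
orientation: [-0.096, 3.14, -0.002]
force: [-1.7, -1.1, 8.7]
opening: 0.0139
gripper_force: 10.0
```

```bash
python3 -m crank '[[[-0.8,0,0.001,0.0008,0,0,0],[-0.8,0,0.002,0.001,0,0,0],[-0.8,0,0.003,0.001,0,0,0],[-0.8,0,0.004,0.001,0,0,0],[-0.8,0,0.004,0.001,0,0,0]]]'
```

```text
t: 16.02
tool_pos: [0.4315, -0.1497, 0.0691]
orientation: [-0.096, 3.14, -0.002]
force: [-4.9, -0.6, 13.1]
opening: 0.0137
gripper_force: 11.0
```

```bash
python3 -m crank '[[[-0.8,0,0.001,0,0,0,0],[-0.8,0,0.002,0,0,0,0],[-0.8,0,0.003,0,0,0,0],[-0.8,0,0.004,0,0,0,0],[-0.8,0,0.005,0,0,0,0]]]'
```

```text
t: 16.65
tool_pos: [0.4314, -0.1472, 0.0692]
orientation: [-0.096, 3.14, -0.002]
force: [-3.4, -1.5, 13.2]
opening: 0.0137
gripper_force: 11.0
```

```bash
python3 -m crank '[[[-0.8,0,0.001,0,0,0,0],[-0.8,0,0.002,0,0,0,0],[-0.8,0,0.003,0,0,0,0],[-0.8,0,0.004,0,0,0,0],[-0.8,0,0.005,0,0,0,0]]]'
```

```text
t: 17.27
tool_pos: [0.4312, -0.1447, 0.0692]
orientation: [-0.096, 3.14, -0.002]
force: [-3.1, -1.9, 14.1]
opening: 0.0141
gripper_force: 11.0
```

```bash
python3 -m crank '[[[-0.8,0,0.002,0,0,0,0],[-0.8,0,0.004,0,0,0,0],[-0.8,0,0.006,0,0,0,0],[-0.8,0,0.008,0,0,0,0],[-0.8,0,0.009,0,0,0,0]]]'
```

```text
t: 17.9
tool_pos: [0.431, -0.1402, 0.0692]
orientation: [-0.096, 3.14, -0.002]
force: [-4.6, -1.0, 14.0]
opening: 0.0137
gripper_force: 11.0
```

```bash
python3 -m crank '[[[-0.8,0,0.001,0,0,0,0],[-0.8,0,0.002,0,0,0,0],[-0.8,0,0.003,0,0,0,0],[-0.8,0,0.004,0,0,0,0],[-0.8,0,0.004,0,0,0,0]]]'
```

```text
t: 18.52
tool_pos: [0.4308, -0.1382, 0.0691]
orientation: [-0.096, 3.14, -0.002]
force: [-4.8, -1.4, 13.8]
opening: 0.0138
gripper_force: 11.0
```

```bash
python3 -m crank '[[[-0.8,0,0.001,0,0,0,0],[-0.8,0,0.002,0,0,0,0],[-0.8,0,0.003,0,0,0,0],[-0.8,0,0.003,0,0,0,0],[-0.8,0,0.003,0,0,0,0]]]'
```

```text
t: 19.15
tool_pos: [0.4308, -0.1367, 0.0692]
orientation: [-0.096, 3.14, -0.002]
force: [-3.3, -1.4, 12.8]
opening: 0.0135
gripper_force: 11.0
```

```bash
python3 -m crank '[[[-0.8,0,0.001,0,0,0,0],[-0.8,0,0.0016,0,0,0,0],[-0.8,0,0.0016,0,0,0,0],[-0.8,0,0.0016,0,0,0,0],[-0.8,0,0.0016,0,0,0,0]]]'
```

```text
t: 19.77
tool_pos: [0.4307, -0.1366, 0.0692]
orientation: [-0.096, 3.139, -0.004]
force: [-3.1, -4.9, 11.7]
opening: 0.0136
gripper_force: 10.8
```

The bolt hit its end stop after about 21.7 mm of travel. Now letting go and rising.

```bash
python3 -m crank '[[[-0.8,0,-0.0014,-0.0006,0,0,0],[-0.8,0,-0.0014,-0.0012,0,0,0],[-0.6,0,-0.0014,-0.0016,0,0,0],[-0.3,0,-0.0014,-0.0016,0,0,0],[-0.27,0,-0.0014,-0.0016,0,0,0]]]'
python3 -m crank '[[[-0.27,0,0,-0.02,0,0,0],[-0.27,0,0,-0.1,0,0,0],[-0.27,0,0,-0.2,0,0,0],[-0.1,0,0.05,-0.3,0,0,0],[0,0,0.15,-0.33,0,0,0]]]'
python3 - <<'E'
from h import *
rel([.5,.1435,.2],np.pi/2+.415)
E
```

```text
t: 20.4
tool_pos: [0.4307, -0.1364, 0.0694]
orientation: [-0.096, 3.14, -0.001]
force: [-0.9, -0.5, 8.2]
opening: 0.0147
gripper_force: 4.2
t: 21.02
tool_pos: [0.4269, -0.0615, 0.2375]
orientation: [-0.091, 3.136, -0.002]
force: [0.7, 0.3, -0.6]
opening: 0.045
gripper_force: 0.0
p [ 0.4269 -0.0615  0.2375] F [ 0.7   0.32 -0.58] q6 -1.89 t 21.02 shift [-0.1695  0.4009  0.075 ] turns [array([-0.0015,  0.0024, -0.2271]), array([0.0034, 0.0021, 1.7729])]
tool x,y in world [-0.998 -0.058 -0.004] [-0.058  0.998 -0.002]
```

Run:
```python
from h import *
print(tri((279,133),(287,266)),tri(Ts((265,25)),Tt((195,415))))
rel([.5,.1435,.2],.415)
t=read_camera("top");s=read_camera("scene")
f=lambda im,b,k:cv2.resize(im[b[1]:b[3],b[0]:b[2],::-1],None,fx=k,fy=k,interpolation=cv2.INTER_CUBIC)
cv2.imwrite("pics/c1.png",np.hstack([f(t,(255,195,415,295),2.5),f(s,(250,120,390,220),2.5)[:,:400],]))
print(proj("scene",[.42,.1,.16]))
```

```text
[0.38657467 0.07839192 0.18860745] [0.38107412 0.07068465 0.14129998]
p [ 0.4269 -0.0615  0.2375] F [ 0.7   0.32 -0.58] q6 -1.89 t 21.02 shift [-0.1695  0.4009  0.075 ] turns [array([7.000e-04, 3.000e-03, 7.729e-01]), array([-3.3000e-03,  8.0000e-04, -1.2271e+00])]
tool x,y in world [-0.998 -0.058 -0.004] [-0.058  0.998 -0.002]
[[292.30696636 139.5282836 ]]
```

View pics/c1.png

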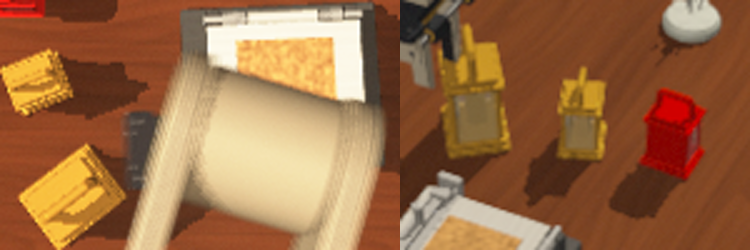

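The plate now lies level. The small clock is unchanged at about (580,115) in the right half. The big clock clears the gripper body, so I'm going to the clock.

```bash
python3 -m crank '[[[0,-0.03,0.08,0,0,0,0.11],[0,-0.07,0.16,0,0,0,0.22],[0,-0.1,0.25,0,0,0,0.33],[0,-0.14,0.33,0,0,0,0.44],[0,-0.17,0.4,0,0,0,0.55]]]'
python3 -m crank '[[[0,0,0,0,0,0,0.11],[0,0,0,0,0,0,0.21],[0,0,0,0,0,0,0.22],[0,0,0,0,0,0,0.22],[0,0,0,0,0,0,0.22]]]'
python3 - <<'E'
from h import *
rel([.5,.1435,.14],.415)
E
```

```text
t: 21.75
tool_pos: [0.4984, 0.1447, 0.2326]
orientation: [-1.234, -2.887, 0.002]
force: [1.5, 0.3, -0.0]
opening: 0.0466
gripper_force: 0.0
t: 22.38
tool_pos: [0.4984, 0.1435, 0.2337]
orientation: [-1.704, -2.639, 0.0]
force: [-0.2, -0.1, 0.0]
opening: 0.0468
gripper_force: 0.0
p [0.4984 0.1435 0.2337] F [-0.24 -0.12  0.  ] q6 -0.24 t 22.38 shift [-0.0014  0.0029  0.1874] turns [array([-0.0002, -0.    ,  0.0059]), array([ 0.0000e+00, -4.0000e-04, -1.9941e+00])]
tool x,y in world [-0.412  0.911  0.   ] [ 0.911  0.412 -0.   ]
```

```bash
python3 -m crank '[[[0,-0.001,0.003,0.08,0,0,0.006],[0,-0.001,0.003,0.16,0,0,0.006],[0,-0.001,0.003,0.23,0,0,0.006],[0,-0.001,0.003,0.27,0,0,0.006],[0,-0.001,0.003,0.279,0,0,0.006]]]'
python3 -m crank '[[[-0.4,0,0,0,0,0,0],[-0.7,0,0,0,0,0,0],[-0.9,0,0,0,0,0,0],[-0.9,0,0,0,0,0,0],[-0.9,0,0,0,0,0,0]]]' 5
```

```text
t: 23.0
tool_pos: [0.4988, 0.1436, 0.0927]
orientation: [-1.716, -2.629, 0.003]
force: [0.3, 0.7, -1.0]
opening: 0.0463
gripper_force: 0.0
t: 23.62
tool_pos: [0.5008, 0.1442, 0.0951]
orientation: [1.718, 2.629, 0.002]
force: [2.6, 1.3, 1.0]
opening: 0.009
gripper_force: 5.0
```

```bash
python3 -m crank '[[[-0.9,0,0,0,0,0,0],[-0.9,0,0,0,0,0,0],[-0.9,0,0,-0.01,0,0,0],[-0.9,0,0,-0.05,0,0,0],[-0.9,0,0,-0.1,0,0,0]]]' 25
python3 -m crank '[[[-0.9,0,0,-0.06,0,0,0],[-0.9,0,0,-0.12,0,0,0],[-0.9,0,0,-0.16,0,0,0],[-0.9,0,0,-0.17,0,0,0],[-0.9,0,0,-0.17,0,0,0]]]'
python3 - <<'E'
from h import *
rel(list(pl(.078,0,0,0)[:2])+[.23],S[2])
t=read_camera("top");s=read_camera("scene")
f=lambda im,b,k:cv2.resize(im[b[1]:b[3],b[0]:b[2],::-1],None,fx=k,fy=k,interpolation=cv2.INTER_CUBIC)
A=f(t,(320,180,420,280),4);B=f(s,(225,95,345,275),3.3);C=np.zeros((600,800,3),np.uint8);C[:400,:400]=A;C[:B.shape[0],400:400+B.shape[1]]=B;cv2.imwrite("pics/l1.png",C)
print(proj("scene",pl(.078,0,.006,0)),proj("top",pl(.078,0,.006,0)))
E
```

```text
t: 24.25
tool_pos: [0.4975, 0.1434, 0.1423]
orientation: [-1.716, -2.626, 0.007]
force: [0.5, -0.1, -6.5]
opening: 0.0081
gripper_force: 25.0
t: 24.88
tool_pos: [0.4996, 0.1439, 0.2283]
orientation: [-1.718, -2.629, 0.002]
force: [-0.3, -0.6, -7.1]
opening: 0.0082
gripper_force: 25.0
p [0.4996 0.1439 0.2283] F [-0.25 -0.61 -7.05] q6 -0.23 t 24.88 shift [-0.5668 -0.2322 -0.0032] turns [array([-0.001 , -0.    ,  0.2241]), array([ 1.0000e-04, -1.5000e-03, -1.7759e+00])]
tool x,y in world [-0.401  0.916  0.   ] [ 0.916  0.401 -0.002]
[[272.73317091 223.32860208]] [[369.40563011 226.22700075]]
```

View pics/l1.png

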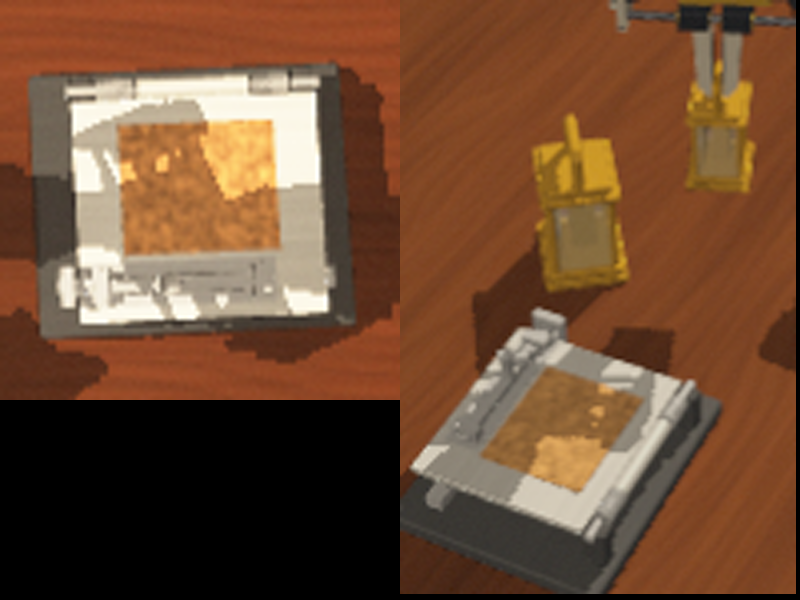

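The plate lies level, with the bolt through the keeper at (70,287). The pad's centre is at (198,187) in the left crop and matches my model. The clock hangs straight in the grip, so I'm carrying it over.

```bash
python3 -m crank '[[[-0.9,-0.05,-0.02,0,0,0,0],[-0.9,-0.14,-0.06,0,0,0,0.04],[-0.9,-0.24,-0.1,0,0,0,0.09],[-0.9,-0.34,-0.14,0,0,0,0.14],[-0.9,-0.43,-0.175,0,0,0,0.18]]]'
python3 -m crank '[[[-0.9,-0.07,-0.03,0,0,0,0.02],[-0.9,-0.12,-0.03,0,0,0,0.044],[-0.9,-0.13,-0.03,0,0,0,0.044],[-0.9,-0.13,-0.03,0,0,0,0.044],[-0.9,-0.13,-0.03,0,0,0,0.044]]]'
python3 - <<'E'
from h import *
print(tri((274.6,224.5),(369.1,226.4)))
rel(list(pl(.078,0,0,0)[:2])+[.163],S[2])
E
```

```text
t: 25.6
tool_pos: [0.5054, -0.0898, 0.2281]
orientation: [-2.074, -2.357, 0.001]
force: [1.1, 0.5, -6.4]
opening: 0.0081
gripper_force: 25.0
t: 26.22
tool_pos: [0.4997, -0.1533, 0.229]
orientation: [-2.15, -2.289, -0.0]
force: [-0.0, -1.0, -6.7]
opening: 0.0081
gripper_force: 25.0
[ 0.50890775 -0.16070103  0.06014418]
p [ 0.4997 -0.1533  0.229 ] F [-0.04 -1.   -6.73] q6 -0.46 t 26.23 shift [-0.0188  0.0135  0.132 ] turns [array([-0.0004, -0.0004,  0.001 ]), array([ 7.000e-04, -6.000e-04, -1.999e+00])]
tool x,y in world [-0.063  0.998  0.001] [ 0.998  0.063 -0.001]
```

```bash
python3 -m crank '[[[-0.9,-0.017,0.016,0.02,0,0,0],[-0.9,-0.017,0.016,0.06,0,0,0],[-0.9,-0.017,0.016,0.1,0,0,0],[-0.9,-0.017,0.016,0.125,0,0,0],[-0.9,-0.017,0.016,0.13,0,0,0]]]'
python3 -m crank '[[[-0.9,0,0,0.002,0,0,0],[-0.9,0,0,0.004,0,0,0],[-0.9,0,0,0.006,0,0,0],[-0.9,0,0,0.006,0,0,0],[-0.9,0,0,0.006,0,0,0]]]'
```

```text
t: 26.85
tool_pos: [0.5072, -0.1619, 0.1625]
orientation: [-2.15, -2.286, 0.002]
force: [-0.7, 0.6, -7.3]
opening: 0.0079
gripper_force: 25.0
t: 27.48
tool_pos: [0.5084, -0.1625, 0.1615]
orientation: [2.152, 2.288, 0.0]
force: [-0.2, 0.6, -6.1]
opening: 0.0083
gripper_force: 25.0
```

Run:
```python
from h import *
t=read_camera("top");s=read_camera("scene")
f=lambda im,b,k:cv2.resize(im[b[1]:b[3],b[0]:b[2],::-1],None,fx=k,fy=k,interpolation=cv2.INTER_CUBIC)
A=f(t,(320,180,420,280),4);B=f(s,(215,125,335,275),4);C=np.zeros((600,880,3),np.uint8);C[:400,:400]=A;C[:B.shape[0],400:400+B.shape[1]]=B;cv2.imwrite("pics/m1.png",C[:,100:900])
```

```text
(no output)
```

View pics/m1.png

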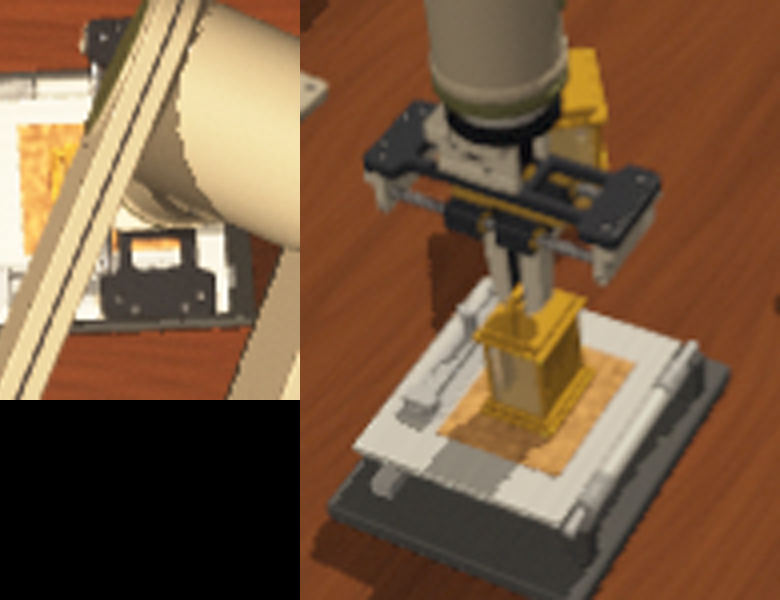

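The scene half shows the clock upright over the pad, with foot corners at about (482,410), (550,430) and (592,375). I'll check that it is centred.

Run:
```python
from h import *
g=lambda u:onz("scene",((u[0]-300+.5)/4-.5+215,(u[1]+.5)/4-.5+125),.066)[:2]
F=[g(u) for u in((482,410),(550,432),(593,376))];P=[g(u) for u in((438,428),(557,476),(636,358))]
print(np.round(F,3),np.round(P,3)); print("foot c",(F[0]+F[2])/2,"pad c",(P[0]+P[2])/2)
```

```text
[[ 0.483 -0.192]
 [ 0.537 -0.186]
 [ 0.536 -0.125]] [[ 0.465 -0.222]
 [ 0.563 -0.219]
 [ 0.555 -0.095]]
foot c [ 0.50945316 -0.15878138] pad c [ 0.50959445 -0.15829908]
```

Centred. Lowering until it touches, in small steps.

```bash
python3 -m crank '[[[-0.9,0,0,0.001,0,0,0],[-0.9,0,0,0.002,0,0,0],[-0.9,0,0,0.003,0,0,0],[-0.9,0,0,0.003,0,0,0],[-0.9,0,0,0.003,0,0,0]]]'
```

```text
t: 28.2
tool_pos: [0.5083, -0.1625, 0.1599]
orientation: [2.152, 2.288, -0.0]
force: [-0.6, -0.6, -6.7]
opening: 0.0083
gripper_force: 25.0
```

```bash
python3 -m crank '[[[-0.9,0,0,0.001,0,0,0],[-0.9,0,0,0.002,0,0,0],[-0.9,0,0,0.002,0,0,0],[-0.9,0,0,0.002,0,0,0],[-0.9,0,0,0.002,0,0,0]]]'
```

```text
t: 28.82
tool_pos: [0.5087, -0.1625, 0.1597]
orientation: [2.152, 2.288, 0.001]
force: [-3.4, 2.7, 5.8]
opening: 0.008
gripper_force: 25.0
```

```bash
python3 -m crank '[[[-0.9,0,0,-0.001,0,0,0],[-0.9,0,0,-0.001,0,0,0],[-0.8,0,0,-0.001,0,0,0],[-0.6,0,0,-0.001,0,0,0],[-0.3,0,0,-0.001,0,0,0]]]' 5
python3 -m crank '[[[0,0,0,0,0,0,0],[0,0,0,0,0,0,0],[0,0,0,-0.01,0,0,0],[0,0,0,-0.05,0,0,0],[0,0,0,-0.1,0,0,0]]]'
python3 -m crank '[[[0,0,0,-0.08,0,0,0],[0,0,0,-0.18,0,0,0],[0,-0.1,0,-0.24,0,0,0],[0,-0.2,0,-0.24,0,0,0],[0,-0.3,0,-0.24,0,0,0]]]'
python3 -m crank '[[[0,-0.1,-0.1,0,0,0,0],[0,-0.1,-0.2,0,0,0,0],[0,-0.1,-0.2,0,0,0,0],[0,-0.1,-0.2,0,0,0,0],[0,-0.1,-0.2,0,0,0,0]]]'
python3 - <<'E'
from h import *
t=read_camera("top");s=read_camera("scene")
f=lambda im,b,k:cv2.resize(im[b[1]:b[3],b[0]:b[2],::-1],None,fx=k,fy=k,interpolation=cv2.INTER_CUBIC)
C=np.zeros((600,800,3),np.uint8);C[:400,:320]=f(t,(330,180,410,280),4);C[:,320:]=f(s,(215,125,335,275),4);cv2.imwrite("pics/f1.png",C)
E
```

```text
t: 29.45
tool_pos: [0.5085, -0.1626, 0.1594]
orientation: [2.152, 2.288, 0.0]
force: [-0.6, -0.6, -0.0]
opening: 0.0239
gripper_force: 0.0
t: 30.08
tool_pos: [0.5082, -0.1624, 0.2109]
orientation: [-2.152, -2.288, 0.0]
force: [0.3, -0.0, -0.2]
opening: 0.0467
gripper_force: 0.0
t: 30.7
tool_pos: [0.5179, -0.3137, 0.3323]
orientation: [2.149, 2.286, 0.001]
force: [-0.3, 0.4, -0.6]
opening: 0.0465
gripper_force: 0.0
t: 31.32
tool_pos: [0.4218, -0.3678, 0.3302]
orientation: [2.15, 2.289, 0.0]
force: [-0.3, 1.0, 0.7]
opening: 0.0467
gripper_force: 0.0
```

View pics/f1.png

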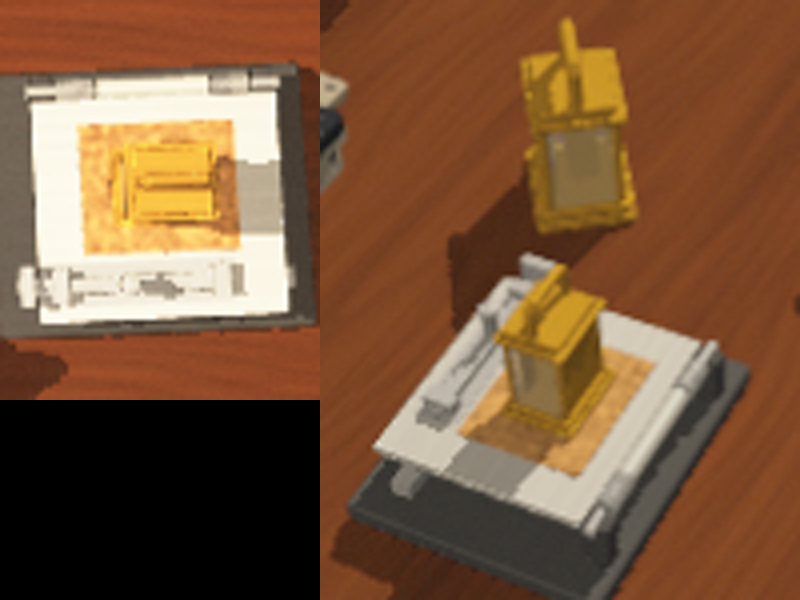

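The clock stands upright in the middle of the pad, at (170,185) in the top crop. The plate is level, the bolt is home at (28,285), and the arm is clear.

```bash
python3 -c "
from plant import *
print(close_job())"
```

```text
the job is handed in; nothing more can be done
None
```

I handed the job in at about 31 s: the plate is bolted level, the small gold clock stands released on the middle of the pad, and the arm never went near the bin, key block or oiler stand; the push at the knob peaked near 19 N before I backed off (over your 15 N, under the 22 N limit), and no verdict came back.

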